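# Present the slate board over the cupboard's edge

## Task

Push the slate board along the cupboard top, away from you, until its front edge sticks out about 35 mm past the cupboard's front edge (the door side) and lies square with it, so that someone can get their fingers under it. Only push it with your fingers: keep it flat on the cupboard, do not lift it or let it fall, and leave the juicer, sieve, reamer and sugar bowl where they stand.

Things in the scene. Friction and masses are not known exactly. Their poses are not given: they have to be found in the camera images.
- cupboard: Fixed painted green cupboard, 300 mm deep (x) by 660 mm wide (y) by 220 mm high; flat top at 220 mm above the table, no rim. Origin: centre of its underside on the table. x points out of its front (the side with the swing door, away from the robot), y along its width, z up; turned up to 13 degrees from the world axes.
- ledge (a point): Midpoint of the top front edge of the cupboard, 150 mm in front of its centre, at the height of the flat top. Same axes as the cupboard: x points out over the drop, y runs along the straight front edge, which is 660 mm long and overhangs the door.
- board: Loose dark grey slate serving board, 130 (x) by 170 (y) by 10 mm thick, 0.4 to 0.8 kg, lying on the cupboard top between the bystanders, skewed by up to 20 degrees, all of it behind the front edge. Origin: centre of its underside; x points to its front long edge (nearer the cupboard's front), z up. Ordinary friction; it tips off if it overhangs by half its depth.
- board_lip (a point): Midpoint of the board's front long edge, at half thickness: 65 mm in front of the board's centre along its x, 5 mm above its underside.
- board_back (a point): Midpoint of the board's rear long edge (nearer the robot), at half thickness: 65 mm behind the board's centre along its x, 5 mm above its underside.
- juicer: Yellow plastic citrus juicer, round, 92 mm across, 56 mm high. One of four bystanders on the cupboard top, two near each end of it, in any arrangement. Origin: centre of its underside, z up.
- sieve: Stainless steel sieve, round, 86 mm across, 120 mm over its two wire ears, 43 mm high. One of four bystanders on the cupboard top, two near each end of it, in any arrangement. Origin: centre of its underside, z up.
- reamer: Wooden reamer standing on its broad 50 mm handle end, 125 mm high. One of four bystanders on the cupboard top, two near each end of it, in any arrangement. Origin: centre of its underside, z up.
- sugar_bowl: Lidded ceramic sugar bowl, white with a blue lid (one piece), 88 mm across, 93 mm high. One of four bystanders on the cupboard top, two near each end of it, in any arrangement. Origin: centre of its underside, z up.
There are look-alikes about, which are no part of the job. Of the things that look like the board, the largest one is meant.

How it is judged:
At the end, for the whole second after the job is handed in: The middle of the board's front edge overhangs the cupboard's front edge by 25 to 45 mm, the board is square with the cupboard within 7 degrees, lies flat on its top (height within 4 mm) and is at rest; the four bystanders stand within 15 mm of where they were (x of board_lip in the frame of ledge between 0.025 and 0.045 m and angle between the x axis of board and the x axis of cupboard, either way round below 0.12 rad and height (world z) of board between 0.216 and 0.224 m and angle between board's own z axis and vertical below 0.04 rad and linear speed of board below 0.01 m/s and angular speed of board below 0.1 rad/s and angle between each of juicer, sieve, reamer, sugar_bowl's own z axis and vertical below 0.1 rad and distance of each of juicer, sieve, reamer, sugar_bowl from where it was at the start of the episode below 0.015 m); the robot touches nothing.
It fails at once if the slate board is lifted or tipped off the cupboard top (height (world z) of board above 0.232 m or angle between board's own z axis and vertical above 0.15 rad).
It fails at once if the slate board falls off the cupboard (height (world z) of board below 0.2 m).
It fails at once if the juicer, sieve, reamer or sugar bowl is shoved or knocked over (distance of any of juicer, sieve, reamer, sugar_bowl from where it was at the start of the episode above 0.015 m or angle between any of juicer, sieve, reamer, sugar_bowl's own z axis and vertical above 0.3 rad).
It also fails if it takes over 48 s, if anything falls off the work surface, if the arm or the gripper's body presses on something with over 40 N, if the wrist force passes 120 N, or if a joint passes its speed limit or range.

## Robot

A 6-joint arm with a two-finger parallel gripper is mounted at the origin on the work surface. World frame = base frame: x ahead of the robot, y to its left, z up, the work surface at z = 0. Lengths are in m, angles in rad, forces in N, time in s.
With the tool pointing down it reaches from about 0.375 to 0.825 m from the base axis. Payload 5.5 kg.
Tool frame: the origin (TCP) lies midway between the tips of the shut fingers; the grasp point (between the pads) lies 19 mm behind it; z points along the fingers, y is the line along which they close (so a half turn about z gives the same grasp; the last joint's range is limited). The gripper opens to 85 mm and grips with 20 to 120 N. Pads are 22 mm wide; open, the fingers measure 114 mm over their backs; the gripper's body (76 mm by 85 mm) begins 54 mm behind the grasp point. The pads swing forward as they close: fully open they stand 13 mm farther back than shut.
Start: joints at [1.182, 0.314, -0.047, 1.21, 0, 1.571], TCP at [0.227, 0.555, 0.231] pointing down, gripper open.
Joint ranges: [-2.67, 2.67], [-0.69, 1.73], [-1.03, 1.25], [-2.08, 2.16], [-1.42, 1.45], [-3.14, 3.14]. Speed limits (rad/s): [2.39, 2.39, 3.01, 3.14, 3.14, 3.14].

## Interface

Orientations are given as a unit quaternion [w, x, y, z].
In Python, from bench import bot, cams gives the robot as it stands.
- The arm moves only by the tool jog_arm, never from a script. Its arguments are lists of equal length, an entry for each row: "hand": the finger opening in m, from 0 to 0.0854; "linear": the shift along the tool's x, y, z in m, a list of three; "dr": the turn, a rotation vector about the tool's x, y, z in units of 5 degrees (1.0 is 5 degrees), a list of three. In form: {"hand": [hand, ...], "linear": [[dx, dy, dz], ...], "dr": [[wx, wy, wz], ...]}. A call has 1 to 12 rows; each row shifts and turns the commanded pose from where the row before left it, along the tool's axes as they then stand; what a row does not reach is not made up. A row lasts 1/8 s, in which the tool goes at most 62.5 mm and 10.7 degrees, less where a joint would pass 70% of its speed; a pose out of reach is approached as far as the arm can. A call is refused whole if a number of a shift passes 0.0625 or a number of a turn 1, either way. A call with a gripper value outside its range is refused whole. The fingers move at their own pace and stop on an object; the grip force is fixed at half the most. Time passes only in rows, so rows that do not move let the fingers close. It gives the time, the measured TCP pose, the force, the opening and the grip force at its end, in the units of the state.
- bot.observe(): the state, without advancing time (a new reading comes with each control period).
- cams.grab_frame(name): name is "scene" or "top" or "wrist"; returns (picture, depth): 420x560x3 uint8, red, green, blue; 420x560 float32, m along the optical axis (not along the pixel's ray), 0 where there is no reading.
- cams.get_calibration(name): a dict with "vfov" (degrees; the focal length in pixels is half the picture's height over the tangent of half this angle, whatever the lens; pixels are square), "cx", "cy" (the principal point, pixels), "rvec" (rotation vector, rad) and "tvec" (3), from world to camera coordinates, as OpenCV has them; the wrist camera has in their place "hand_eye" (4x4, takes a point from camera to tool coordinates, whose origin is the TCP and whose axes are the flange's). Camera axes: x right, y down, z forward; pixel columns grow to the right and rows downward; lengths in m; the calibration is good to about 2 mm. A picture is of the moment at which its call begins: read the wrist's pose just before it. get_calibration takes no time and is no camera call.
- bot.sign_off(): hands the job in; it is judged then, once.
The state is a dict: "clock": time; "qpos": joint angles; "joint_vel": joint speeds; "effort": joint torques, N m; "position": TCP position; "tool_rot": TCP orientation; "contact_force": force on the tool from outside, world axes, zero at the start; "ft_torque": the same for the moment, N m; "gripper_width": finger opening in m; "grasp_force": force on a finger pad.
Only numpy, scipy, OpenCV 4.12 (cv2) and the standard library are available. Lean on these libraries where they do the work, as an engineer would, in place of code of your own. Each camera call takes 0.05 s, during which the arm holds its last target. There are 200 camera calls.

## Working session

There is one attempt and no reset: what is moved stays moved. The work goes in short steps, Python scripts to look and compute and a tool call to move; the robot and the scene stay as the last step left them, time stands still between calls to the robot, and variables do not carry over. Pictures are saved under pics/ and viewed, at most 10 in all, crops included, and the job is handed in when it is done.

Besides the shell and the picture viewer there is one more tool, called after "Emit:" by a JSON object that holds its "api" and its "payload", one argument or row to a line. jog_arm: Moves the arm, as the interface text tells. Its arguments: {"type":"object","properties":{"hand":{"type":"array"},"linear":{"type":"array"},"dr":{"type":"array"}},"required":["hand","linear","dr"]}

```bash
mkdir -p pics; cat > h.py <<'E'
import numpy as np, cv2
from bench import bot, cams
from scipy.spatial.transform import Rotation as R
def cam(n, st=None):
    c=cams.get_calibration(n); f=210/np.tan(np.radians(c['vfov'])/2)
    if 'rvec' in c:
        Rm=cv2.Rodrigues(np.array(c['rvec'],float))[0]; t=np.array(c['tvec'],float).ravel()
        return f,c['cx'],c['cy'],Rm.T,-Rm.T@t
    q=st['tool_rot']; T=np.eye(4); T[:3,:3]=R.from_quat([q[1],q[2],q[3],q[0]]).as_matrix(); T[:3,3]=st['position']
    M=T@np.array(c['hand_eye']); return f,c['cx'],c['cy'],M[:3,:3],M[:3,3]
def plane(C,uv,z):
    f,cx,cy,Rw,o=C; uv=np.atleast_2d(uv).astype(float)
    d=np.c_[(uv[:,0]-cx)/f,(uv[:,1]-cy)/f,np.ones(len(uv))]@Rw.T
    return o+d*((z-o[2])/d[:,2])[:,None]
def depthpts(C,D):
    f,cx,cy,Rw,o=C; v,u=np.mgrid[:D.shape[0],:D.shape[1]]
    return np.dstack([(u-cx)/f*D,(v-cy)/f*D,D])@Rw.T+o
E
python3 - <<'E'
from h import *
s=bot.observe(); print(s)
for n in('scene','top'):
    p,d=cams.grab_frame(n); cv2.imwrite(f'pics/{n}0.png',p[:,:,::-1]); np.savez(f'{n}0.npz',p=p,d=d)
    c=cams.get_calibration(n); print(c, cam(n)[4])
print(cams.get_calibration('wrist'))
E
```

```text
{'clock': 0.0, 'qpos': array([ 1.18199345e+00,  3.14237467e-01, -4.81087299e-02,  1.21016657e+00,
        2.41361068e-06,  1.57078113e+00]), 'joint_vel': array([ 0.00149428, -0.00023359, -0.00023579,  0.0018496 , -0.00058819,
       -0.00184635]), 'effort': array([ 1.69853854e-03, -5.39591324e+01,  3.39750803e+01,  1.93945802e-02,
        2.27659376e-05, -5.49799651e-06]), 'position': array([0.22722759, 0.55468085, 0.23041469]), 'tool_rot': array([-1.66980915e-04,  1.93171757e-01,  9.81164581e-01, -8.41820338e-04]), 'contact_force': array([-0.22973151,  0.52361915,  0.53172698]), 'ft_torque': array([-0.01181473,  0.01205987, -0.0342257 ]), 'grasp_force': 0.0, 'gripper_width': 0.0856281789943371}
{'vfov': 42.843948316068506, 'cx': 277.9884492161724, 'cy': 206.9993158932932, 'rvec': array([ 1.06528915,  2.25734428, -1.12105458]), 'tvec': array([ 0.26351522, -0.09636877,  1.72168014])} [1.29637966 0.68468948 0.94525647]
{'vfov': 56.22434157023049, 'cx': 274.7580755241828, 'cy': 209.91027837295562, 'rvec': array([ 2.11857882, -2.16332455,  0.20819423]), 'tvec': array([0.02464682, 0.49623806, 1.17113462])} [0.28875272 0.04255239 1.23823549]
{'vfov': 71.03267485729408, 'cx': 274.0253059671682, 'cy': 214.4987679729199, 'hand_eye': array([[ 1.89562161e-04, -9.56328804e-01, -2.92292974e-01,
         7.32722324e-02],
       [ 9.99999968e-01,  2.30082619e-04, -1.04253208e-04,
         4.76485230e-05],
       [ 1.66951878e-04, -2.92292945e-01,  9.56328817e-01,
        -1.41413681e-01],
       [ 0.00000000e+00,  0.00000000e+00,  0.00000000e+00,
         1.00000000e+00]])}
```

View pics/top0.png

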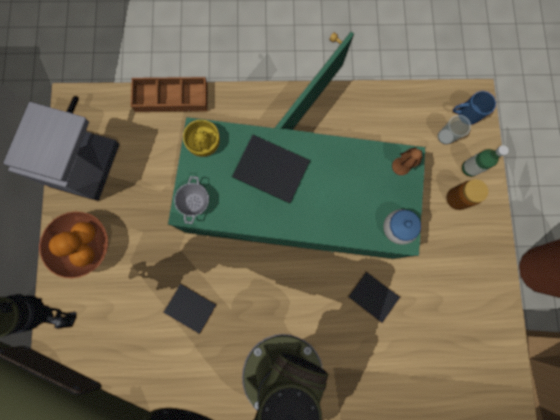

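View pics/scene0.png

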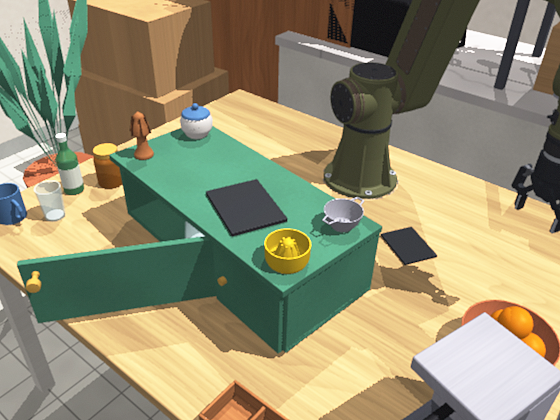

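Top view: the slate candidates are (272,169) on the cupboard, (190,309) on the table and (374,297) on the table. The one on the cupboard is the largest and the only one up there, so it is the board. The bowl and reamer stand at the right end, the juicer (201,138) and sieve (191,200) at the left. The door is open ahead of the front edge.

```bash
cat > m.py <<'E'
from h import *
def quad(mask):
    k=cv2.findContours(mask,cv2.RETR_EXTERNAL,cv2.CHAIN_APPROX_NONE)[0]; return max(k,key=cv2.contourArea)
def measure(n,p,d,zt=.22,zb=.23):
    C=cam(n); P=depthpts(C,d); hsv=cv2.cvtColor(p,cv2.COLOR_RGB2HSV)
    g=((hsv[...,0]>60)&(hsv[...,0]<95)&(hsv[...,1]>90)&(d>0)&(abs(P[...,2]-zt)<.012)).astype(np.uint8)
    dk=((hsv[...,2]<75)&(hsv[...,1]<70)&(abs(P[...,2]-zb)<.015)).astype(np.uint8)
    dk=cv2.morphologyEx(dk,cv2.MORPH_OPEN,np.ones((3,3)))
    kb=quad(dk); W=plane(C,kb[:,0],zb)[:,:2].astype(np.float32)
    r=cv2.minAreaRect(W); bx=cv2.boxPoints(r)
    return C,P,g,dk,r,bx
E
python3 - <<'E'
from m import *
for n in('top','scene'):
    z=np.load(f'{n}0.npz'); C,P,g,dk,r,bx=measure(n,z['p'],z['d'])
    print(n,'green z',np.median(P[g>0][:,2]),'board z',np.median(P[dk>0][:,2]))
    print(' board',r,bx.round(3).tolist())
    k=quad(cv2.morphologyEx(g|dk,cv2.MORPH_CLOSE,np.ones((5,5)))); W=plane(C,k[:,0],.22)[:,:2].astype(np.float32)
    q=cv2.minAreaRect(W); print(' cup',q,cv2.boxPoints(q).round(3).tolist())
    # bystanders: depth blobs above top
    o=((P[...,2]>.25)&(P[...,2]<.36)&(z['d']>0)).astype(np.uint8); 
    nn,l,s,c=cv2.connectedComponentsWithStats(o)
    for i in range(1,nn):
        if s[i,4]>60:
            Q=P[l==i]; print('  ',c[i].round(),Q.min(0).round(3),Q.max(0).round(3))
E
```

```text
top green z 0.2207615398315954 board z 0.23075124262428814
 board ((0.5770847797393799, 0.026909194886684418), (0.16874350607395172, 0.12848719954490662), 64.11387634277344) [[0.4819999933242798, -0.020999999716877937], [0.5979999899864197, -0.07699999958276749], [0.671999990940094, 0.07500000298023224], [0.5559999942779541, 0.13099999725818634]]
 cup ((0.5339999198913574, -0.04889702796936035), (0.6514919996261597, 0.30102792382240295), 81.63726806640625) [[0.33799999952316284, -0.3490000069141388], [0.6359999775886536, -0.3930000066757202], [0.7300000190734863, 0.25099998712539673], [0.4320000112056732, 0.29499998688697815]]
   [200. 135.] [0.61  0.163 0.25 ] [0.703 0.252 0.271]
   [201. 138.] [0.636 0.189 0.25 ] [0.674 0.226 0.279]
   [410. 158.] [ 0.552 -0.345  0.251] [ 0.606 -0.298  0.346]
   [189. 197.] [0.431 0.189 0.25 ] [0.55  0.273 0.267]
   [402. 226.] [ 0.368 -0.337  0.252] [ 0.454 -0.256  0.316]
   [ 59. 317.] [0.191 0.482 0.251] [0.244 0.543 0.36 ]
   [294. 378.] [-0.029 -0.092  0.25 ] [0.118 0.083 0.36 ]
scene green z 0.22039718676300663 board z 0.22852351919492203
 bo
[... 762 characters left out ...]
339.  15.] [-0.541 -1.003  0.25 ] [-0.503 -0.185  0.36 ]
   [545.  25.] [-0.979  0.181  0.25 ] [-0.913  0.216  0.36 ]
   [152.  15.] [-0.212 -1.177  0.25 ] [-0.064 -1.077  0.255]
   [508.  54.] [-0.566  0.18   0.25 ] [-0.521  0.216  0.359]
   [550.  58.] [-0.62   0.292  0.25 ] [-0.594  0.349  0.36 ]
   [381.  94.] [-0.137 -0.098  0.25 ] [0.125 0.153 0.36 ]
   [195. 118.] [ 0.378 -0.335  0.25 ] [ 0.457 -0.254  0.314]
   [139. 129.] [ 0.559 -0.351  0.25 ] [ 0.609 -0.298  0.346]
   [537. 192.] [0.192 0.481 0.25 ] [0.265 0.606 0.36 ]
   [343. 209.] [0.431 0.185 0.25 ] [0.552 0.271 0.266]
   [287. 246.] [0.61  0.162 0.25 ] [0.704 0.253 0.269]
   [287. 246.] [0.64  0.188 0.25 ] [0.678 0.228 0.276]
```

```bash
cat >> m.py <<'E'
def rep(n,p,d):
    """board rect and cupboard front-edge line by rays on z=.23/.22, limited to the cupboard area"""
    C=cam(n); P=depthpts(C,d); hsv=cv2.cvtColor(p,cv2.COLOR_RGB2HSV); X,Y,Z=np.moveaxis(P,2,0)
    roi=(X>.3)&(X<.85)&(Y>-.42)&(Y<.33)&(d>0)
    dk=(roi&(hsv[...,2]<80)&(hsv[...,1]<80)&(Z>.218)&(Z<.242)).astype(np.uint8)
    dk=cv2.morphologyEx(dk,cv2.MORPH_OPEN,np.ones((3,3)))
    b=cv2.minAreaRect(plane(C,quad(dk)[:,0],.23)[:,:2].astype(np.float32))
    g=(roi&(hsv[...,0]>60)&(hsv[...,0]<95)&(hsv[...,1]>90)&(abs(Z-.22)<.012)).astype(np.uint8)
    W=plane(C,np.argwhere(g)[:,::-1],.22)[:,:2]
    a=np.radians(-8.35); ux=np.array([np.cos(a),np.sin(a)]); uy=np.array([-ux[1],ux[0]])
    x,y=W@ux,W@uy; pts=[]
    for y0 in np.arange(-.40,.12,.01):
        m=(y>=y0)&(y<y0+.01)
        if m.sum()>5: pts.append(W[m][np.argmax(x[m])])
    pts=np.array(pts,np.float32)
    xx=pts@ux; pts=pts[abs(xx-np.median(xx))<.012]
    vx,vy,x0,y0=cv2.fitLine(pts,cv2.DIST_HUBER,0,.01,.01).ravel(); v=np.array([vx,vy])*np.sign(vy)
    nrm=np.array([v[1],-v[0]]); e0=np.array([x0,y0])@nrm
    bx=cv2.boxPoints(b); s=np.sort(bx@nrm)
    L=max(b[1]); dirs=[(bx[i]-bx[i-1]) for i in range(4)]; dl=max(dirs,key=lambda t:np.linalg.norm(t)); dl=dl*np.sign(dl[1])
    by=np.degrees(np.arctan2(dl[1],dl[0])); ey=np.degrees(np.arctan2(v[1],v[0])); c=np.array(b[0])
    lip=c@nrm+65e-3*np.cos(np.radians(by-ey))-e0
    print(n,'board c',c.round(4),'size',np.round(b[1],3),'yaw',round(by-90,2),'edge yaw',round(ey-90,2),'skew',round(by-ey,2),
      'lip over edge mm',round(lip*1e3,1),'corner max',round((s[-1]-e0)*1e3,1),'c y\'',round(c@v,4), 'n pts',len(pts), 'rear corner x',round(s[0]-e0,4))
    return b,dk
def both(tag):
    for n in('top','scene'):
        p,d=cams.grab_frame(n); cv2.imwrite(f'pics/{n}{tag}.png',p[:,:,::-1]); np.savez(f'{n}{tag}.npz',p=p,d=d); rep(n,p,d)
E
python3 - <<'E'
from m import *
for n in('top','scene'):
    z=np.load(n+'0.npz'); b,dk=rep(n,z['p'],z['d'])
    if n=='top':
        im=z['p'][:,:,::-1].copy(); k=cv2.findContours(dk,0,1)[0]; cv2.drawContours(im,k,-1,(0,0,255),1)
        cv2.imwrite('pics/crop0.png',cv2.resize(im[110:260,165:435],None,fx=2.8,fy=2.8))
E
```

```text
top board c [0.5773 0.0272] size [0.17 0.13] yaw -26.21 edge yaw -9.02 skew -17.19 lip over edge mm -52.9 corner max -27.7 c y' 0.1174 n pts 40 rear corner x -0.2024
scene board c [ 0.5602 -0.0079] size [0.083 0.124] yaw 64.1 edge yaw -8.36 skew 72.46 lip over edge mm -118.9 corner max -66.7 c y' 0.0736 n pts 42 rear corner x -0.2102
```

View pics/crop0.png

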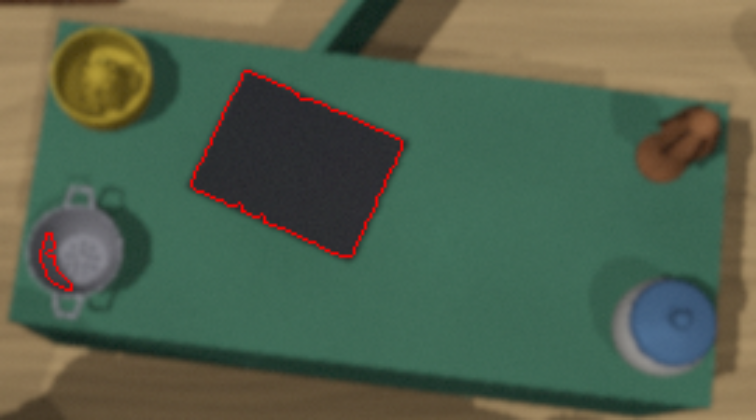

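Emit:
{"api": "jog_arm", "payload": {
  "hand": [0.085,0.085,0.085,0.085,0.085],
  "linear": [
    [0,0,-0.04],
    [0,0,-0.04],
    [0,0,-0.04],
    [0,0,0],
    [0,0,0]
  ],
  "dr": [
    [0,0,0],
    [0,0,-0.93],
    [0,0,-0.93],
    [0,0,-0.93],
    [0,0,0]
  ]
}}

```text
clock: 0.72
position: [0.2274, 0.5552, 0.3512]
tool_rot: [-0.0, 0.073, 0.997, -0.0]
contact_force: [-0.1, 0.2, -0.6]
gripper_width: 0.0847
grasp_force: 0.0
```

The crop shows the red outline on the board, corners (247,70), (403,142), (352,257), (190,186). It is nearest the open front edge and clear of all four bystanders. It is skewed by about -17°, with its lip about 53 mm behind the edge.

Emit:
{"api": "jog_arm", "payload": {
  "hand": [0.085,0.085,0.085,0.085,0.085,0.085,0.085,0.085,0.085,0.085,0.085,0.085],
  "linear": [
    [-0.0275,-0.043,0],
    [-0.0275,-0.043,0],
    [-0.0275,-0.043,0],
    [-0.0275,-0.043,0],
    [-0.0275,-0.043,0],
    [-0.0275,-0.043,0],
    [-0.0275,-0.043,0],
    [-0.0275,-0.043,0],
    [-0.0275,-0.043,0],
    [-0.0275,-0.043,0],
    [-0.0275,-0.043,0],
    [0,0,0]
  ],
  "dr": [
    [0,0,0],
    [0,0,0],
    [0,0,0],
    [0,0,0],
    [0,0,0],
    [0,0,0],
    [0,0,0],
    [0,0,0],
    [0,0,0],
    [0,0,0],
    [0,0,0],
    [0,0,0]
  ]
}}

```text
clock: 2.22
position: [0.4586, 0.0406, 0.35]
tool_rot: [-0.001, 0.076, 0.997, -0.0]
contact_force: [0.4, 0.3, -0.8]
gripper_width: 0.0852
grasp_force: 0.0
```

Emit:
{"api": "jog_arm", "payload": {
  "hand": [0.085,0.085,0.085,0.085,0.085,0.085],
  "linear": [
    [0,0,0.03],
    [0,0,0.03],
    [0,0,0.03],
    [0,0,0.02],
    [0,0,0.005],
    [0,0,0]
  ],
  "dr": [
    [0,0,0],
    [0,0,0],
    [0,0,0],
    [0,0,0],
    [0,0,0],
    [0,0,0]
  ]
}}

```text
clock: 2.98
position: [0.4579, 0.0439, 0.2363]
tool_rot: [-0.0, 0.072, 0.997, 0.0]
contact_force: [0.0, -0.1, 0.6]
gripper_width: 0.0851
grasp_force: 0.0
```

```bash
python3 - <<'E'
from m import *
s=bot.observe(); p,d=cams.grab_frame('wrist'); cv2.imwrite('pics/w1.png',p[:,:,::-1]); print(s['position'],s['contact_force'])
E
```

```text
[0.45790874 0.04385404 0.23631232] [ 0.04390798 -0.12316486  0.55281661]
```

View pics/w1.png

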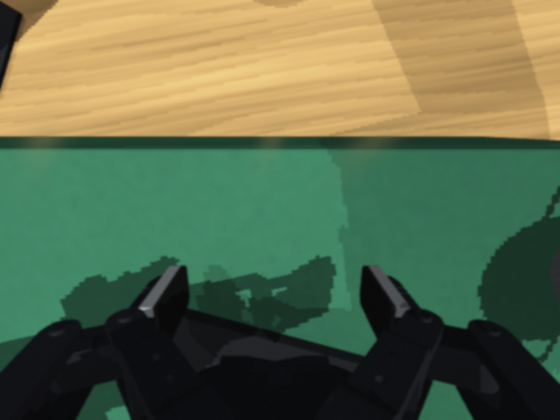

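The wrist view looks back over the cupboard. The fingertips are at (175,270) and (375,270), with the board's rear edge running (190,310) to (360,355), just ahead of them. I'll descend slowly, watching the force.

Emit:
{"api": "jog_arm", "payload": {
  "hand": [0.085,0.085,0.085,0.085,0.085,0.085,0.085,0.085],
  "linear": [
    [0,0,0.004],
    [0,0,0.004],
    [0,0,0.004],
    [0,0,0.004],
    [0,0,0.003],
    [0,0,0.003],
    [0,0,0.001],
    [0,0,0]
  ],
  "dr": [
    [0,0,0],
    [0,0,0],
    [0,0,0],
    [0,0,0],
    [0,0,0],
    [0,0,0],
    [0,0,0],
    [0,0,0]
  ]
}}

```text
clock: 4.03
position: [0.4582, 0.0434, 0.2133]
tool_rot: [-0.0, 0.073, 0.997, -0.0]
contact_force: [0.4, -0.4, 0.2]
gripper_width: 0.0847
grasp_force: 0.0
```

Emit:
{"api": "jog_arm", "payload": {
  "hand": [0.085,0.085,0.085,0.085],
  "linear": [
    [0,0,0.001],
    [0,0,0.001],
    [0,0,0.001],
    [0,0,0]
  ],
  "dr": [
    [0,0,0],
    [0,0,0],
    [0,0,0],
    [0,0,0]
  ]
}}

```text
clock: 4.53
position: [0.4582, 0.0434, 0.2102]
tool_rot: [-0.0, 0.073, 0.997, -0.0]
contact_force: [-0.5, 0.1, 0.8]
gripper_width: 0.0851
grasp_force: 0.0
```

Emit:
{"api": "jog_arm", "payload": {
  "hand": [0.085,0.085,0.085,0.085,0.085,0.085,0.085,0.085,0.085,0.085],
  "linear": [
    [-0.005,0,0],
    [-0.005,0,0],
    [-0.005,0,0],
    [-0.005,0,0],
    [-0.005,0,0],
    [-0.005,0,0],
    [-0.005,0,0],
    [-0.005,0,0],
    [0,0,0],
    [0,0,0]
  ],
  "dr": [
    [0,0,0],
    [0,0,0],
    [0,0,0],
    [0,0,0],
    [0,0,0],
    [0,0,0],
    [0,0,0],
    [0,0,0],
    [0,0,0],
    [0,0,0]
  ]
}}

```text
clock: 5.78
position: [0.4985, 0.0378, 0.2105]
tool_rot: [0.001, 0.072, 0.997, 0.0]
contact_force: [-0.6, 0.1, -0.3]
gripper_width: 0.085
grasp_force: 0.2
```

```bash
python3 - <<'E'
from m import *
both(1); s=bot.observe(); print(s['position'],s['contact_force'])
E
```

```text
top board c [0.4772 0.2545] size [0.046 0.016] yaw -59.88 edge yaw -8.64 skew -51.25 lip over edge mm -205.4 corner max -223.2 c y' 0.3233 n pts 31 rear corner x -0.2689
scene board c [0.5821 0.038 ] size [0.182 0.155] yaw -23.55 edge yaw -8.38 skew -15.17 lip over edge mm -61.1 corner max -25.0 c y' 0.1225 n pts 42 rear corner x -0.2227
[0.49842209 0.03781134 0.21057106] [-0.55805475  0.74520122 -0.2575487 ]
```

```bash
python3 -c "
import cv2
a=cv2.imread('pics/scene1.png')[120:290,140:400]; b=cv2.imread('pics/top1.png')[100:270,160:430]
cv2.imwrite('pics/c1.png',cv2.resize(a,None,fx=3,fy=3))"
```

```text
(no output)
```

View pics/c1.png

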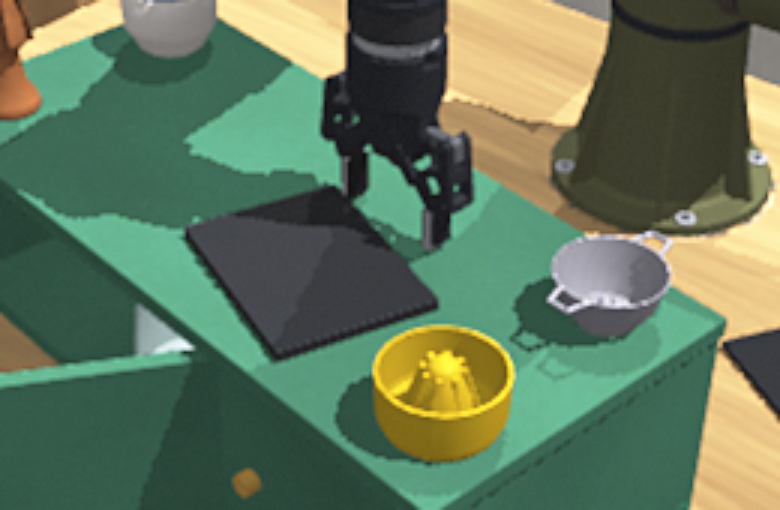

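The right finger is at the board's near corner (340,190) and the left one (435,240) is behind the rear edge, so a straight push will square it up.

Emit:
{"api": "jog_arm", "payload": {
  "hand": [0.085,0.085,0.085,0.085,0.085,0.085,0.085,0.085,0.085,0.085,0.085,0.085],
  "linear": [
    [-0.005,0,0],
    [-0.005,0,0],
    [-0.005,0,0],
    [-0.005,0,0],
    [-0.005,0,0],
    [-0.005,0,0],
    [-0.005,0,0],
    [-0.005,0,0],
    [-0.005,0,0],
    [-0.005,0,0],
    [0,0,0],
    [0,0,0]
  ],
  "dr": [
    [0,0,0],
    [0,0,0],
    [0,0,0],
    [0,0,0],
    [0,0,0],
    [0,0,0],
    [0,0,0],
    [0,0,0],
    [0,0,0],
    [0,0,0],
    [0,0,0],
    [0,0,0]
  ]
}}

```text
clock: 7.38
position: [0.5482, 0.0307, 0.2105]
tool_rot: [0.001, 0.072, 0.997, 0.0]
contact_force: [0.4, 0.7, -0.4]
gripper_width: 0.0851
grasp_force: 0.0
```

```bash
python3 - <<'E'
from m import *
s=bot.observe(); print(s['position'],s['contact_force'])
both(2); a=cv2.imread('pics/scene2.png')[120:290,140:400]; cv2.imwrite('pics/c2.png',cv2.resize(a,None,fx=3,fy=3))
E
```

```text
[0.54822426 0.03074527 0.21045853] [ 0.44752091  0.66031129 -0.40315038]
top board c [0.6276 0.1138] size [0.027 0.108] yaw 81.71 edge yaw -8.28 skew 89.99 lip over edge mm -74.2 corner max -20.2 c y' 0.203 n pts 30 rear corner x -0.1281
scene board c [0.6186 0.0468] size [0.176 0.164] yaw -8.52 edge yaw -8.46 skew -0.06 lip over edge mm -23.9 corner max -6.8 c y' 0.1373 n pts 42 rear corner x -0.171
```

View pics/c2.png

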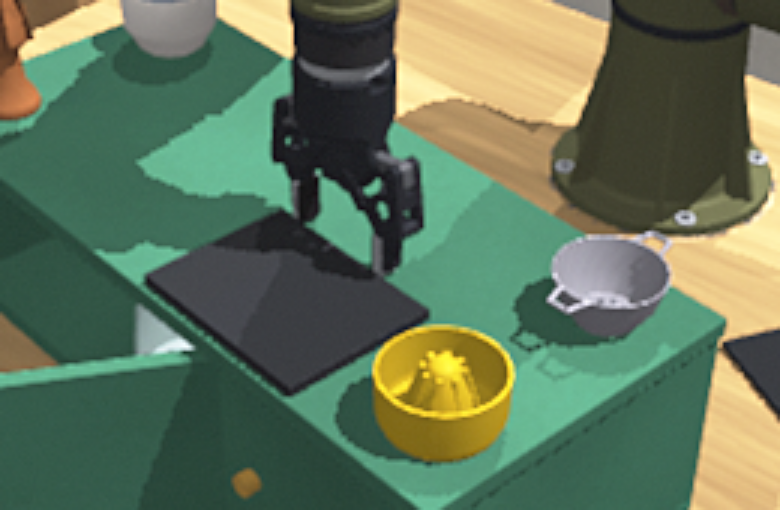

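Square now, with the front edge just behind the ledge and a gap to the juicer. I'll push 30 mm, back off and measure with a clear view.

Emit:
{"api": "jog_arm", "payload": {
  "hand": [0.085,0.085,0.085,0.085,0.085,0.085,0.085,0.085],
  "linear": [
    [-0.005,0,0],
    [-0.005,0,0],
    [-0.005,0,0],
    [-0.005,0,0],
    [-0.005,0,0],
    [-0.005,0,0],
    [0,0,0],
    [0,0,0]
  ],
  "dr": [
    [0,0,0],
    [0,0,0],
    [0,0,0],
    [0,0,0],
    [0,0,0],
    [0,0,0],
    [0,0,0],
    [0,0,0]
  ]
}}

```text
clock: 8.48
position: [0.5767, 0.0263, 0.2103]
tool_rot: [-0.0, 0.072, 0.997, 0.0]
contact_force: [-4.3, 1.3, 2.0]
gripper_width: 0.0849
grasp_force: 2.1
```

Emit:
{"api": "jog_arm", "payload": {
  "hand": [0.085,0.085,0.085,0.085,0.085,0.085,0.085,0.085,0.085,0.085,0.085],
  "linear": [
    [0.02,0,0],
    [0.02,0,0],
    [0,0,-0.04],
    [0,0,-0.04],
    [0,-0.05,-0.04],
    [0.01,-0.06,0],
    [0.01,-0.06,0],
    [0.01,-0.06,0],
    [0.01,-0.06,0],
    [0,0,0],
    [0,0,0]
  ],
  "dr": [
    [0,0,0],
    [0,0,0],
    [0,0,0],
    [0,0,0],
    [0,0,0],
    [0,0,0],
    [0,0,0],
    [0,0,0],
    [0,0,0],
    [0,0,0],
    [0,0,0]
  ]
}}

```text
clock: 9.85
position: [0.4563, -0.2483, 0.3294]
tool_rot: [0.0, 0.073, 0.997, -0.0]
contact_force: [0.8, 0.4, -0.1]
gripper_width: 0.085
grasp_force: 0.0
```

```bash
python3 - <<'E'
from m import *
both(3); a=cv2.imread('pics/top3.png')[100:260,160:430]; cv2.imwrite('pics/c3.png',cv2.resize(a,None,fx=2.9,fy=2.9))
E
```

```text
top board c [0.6552 0.0369] size [0.17  0.131] yaw -7.54 edge yaw -8.88 skew 1.35 lip over edge mm 25.9 corner max 28.6 c y' 0.1376 n pts 32 rear corner x -0.1068
scene board c [0.6596 0.0316] size [0.159 0.133] yaw -7.95 edge yaw -8.48 skew 0.53 lip over edge mm 18.5 corner max 21.0 c y' 0.1286 n pts 34 rear corner x -0.1138
```

View pics/c3.png

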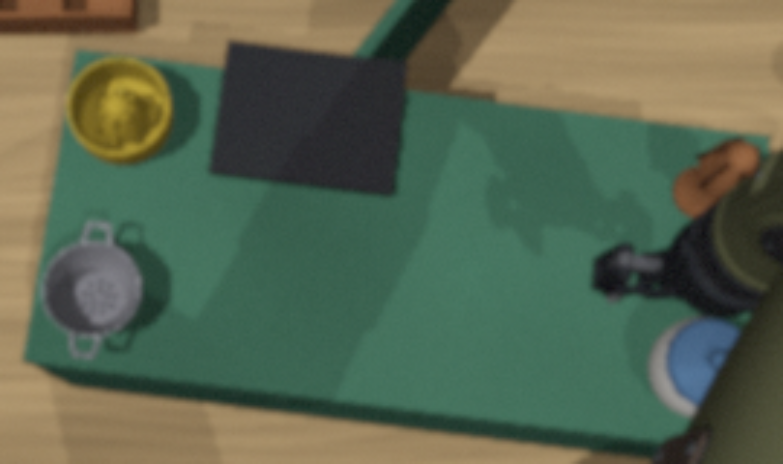

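The top view shows the board square, overhanging part-way at (315,55), with the bystanders untouched. The two views differ (26 vs 18 mm) because the scene mask can include some front face, so I'll check with a tighter height band.

```bash
python3 - <<'E'
from m import *
a=np.radians(-8.4); ux=np.array([np.cos(a),np.sin(a)]); uy=np.array([-ux[1],ux[0]])
for tag in('0','3'):
  for n in('top','scene'):
    z=np.load(n+tag+'.npz'); C=cam(n); p,d=z['p'],z['d']; P=depthpts(C,d); hsv=cv2.cvtColor(p,cv2.COLOR_RGB2HSV)
    X,Y=P[...,:2]@ux,P[...,:2]@uy; roi=(X>.3)&(X<.9)&(d>0)
    gr=roi&(hsv[...,0]>60)&(hsv[...,0]<95)&(hsv[...,1]>90)
    for zt,m in(('green',gr),('dark',roi&(hsv[...,2]<80)&(hsv[...,1]<80)&(P[...,2]>.226))):
        zp=.22 if zt=='green' else .23
        uv=np.argwhere(m&(P[...,2]>zp-.004)&(P[...,2]<zp+.006))[:,::-1]; W=plane(C,uv,zp)[:,:2]; x,y=W@ux,W@uy
        bins=np.arange(-.38,-.08,.01) if zt=='green' else np.arange(-.11+.08,.10,.01)
        if zt=='green': bins=bins
        mx=[x[(y>=b)&(y<b+.01)].max() for b in bins if ((y>=b)&(y<b+.01)).sum()>5]; mn=[x[(y>=b)&(y<b+.01)].min() for b in bins if ((y>=b)&(y<b+.01)).sum()>5]
        print(tag,n,zt,'front',np.median(mx).round(4),'rear',np.median(mn).round(4),len(mx))
E
```

```text
0 top green front 0.6793 rear 0.3867 22
0 top dark front 0.6183 rear 0.4915 9
0 scene green front 0.6884 rear 0.392 22
0 scene dark front 0.62 rear 0.4992 9
3 top green front 0.679 rear 0.3873 20
3 top dark front 0.7082 rear 0.5791 6
3 scene green front 0.6885 rear 0.392 22
3 scene dark front 0.7114 rear 0.5821 6
```

Overhang is about 22–26 mm, best estimate 24. About 11 mm more is needed, so I'll retrace behind the board first.

Emit:
{"api": "jog_arm", "payload": {
  "hand": [0.085,0.085,0.085,0.085,0.085,0.085,0.085,0.085,0.085,0.085],
  "linear": [
    [-0.01,0.06,0],
    [-0.01,0.06,0],
    [-0.01,0.06,0],
    [-0.01,0.06,0],
    [0,0.05,0.03],
    [0,0,0.04],
    [0,0,0.03],
    [0,0,0.01],
    [0,0,0.008],
    [0,0,0]
  ],
  "dr": [
    [0,0,0],
    [0,0,0],
    [0,0,0],
    [0,0,0],
    [0,0,0],
    [0,0,0],
    [0,0,0],
    [0,0,0],
    [0,0,0],
    [0,0,0]
  ]
}}

```text
clock: 11.2
position: [0.5379, 0.0332, 0.2119]
tool_rot: [0.0, 0.072, 0.997, 0.0]
contact_force: [0.6, 0.7, 0.0]
gripper_width: 0.0847
grasp_force: 0.0
```

Emit:
{"api": "jog_arm", "payload": {
  "hand": [0.085,0.085,0.085,0.085,0.085,0.085,0.085,0.085,0.085,0.085,0.085,0.085],
  "linear": [
    [-0.01,0,0.0015],
    [-0.01,0,0],
    [-0.01,0,0],
    [-0.004,0,0],
    [-0.003,0,0],
    [-0.003,0,0],
    [-0.003,0,0],
    [-0.003,0,0],
    [-0.003,0,0],
    [-0.002,0,0],
    [0,0,0],
    [0,0,0]
  ],
  "dr": [
    [0,0,0],
    [0,0,0],
    [0,0,0],
    [0,0,0],
    [0,0,0],
    [0,0,0],
    [0,0,0],
    [0,0,0],
    [0,0,0],
    [0,0,0],
    [0,0,0],
    [0,0,0]
  ]
}}

```text
clock: 12.7
position: [0.5869, 0.0258, 0.2097]
tool_rot: [-0.001, 0.072, 0.997, 0.0]
contact_force: [-5.0, 0.6, 2.5]
gripper_width: 0.0851
grasp_force: 2.6
```

Emit:
{"api": "jog_arm", "payload": {
  "hand": [0.085,0.085,0.085,0.085,0.085,0.085,0.085,0.085,0.085,0.085,0.085],
  "linear": [
    [0.02,0,0],
    [0.02,0,0],
    [0,0,-0.04],
    [0,0,-0.04],
    [0,-0.05,-0.04],
    [0.01,-0.06,0],
    [0.01,-0.06,0],
    [0.01,-0.06,0],
    [0.01,-0.06,0],
    [0,0,0],
    [0,0,0]
  ],
  "dr": [
    [0,0,0],
    [0,0,0],
    [0,0,0],
    [0,0,0],
    [0,0,0],
    [0,0,0],
    [0,0,0],
    [0,0,0],
    [0,0,0],
    [0,0,0],
    [0,0,0]
  ]
}}

```text
clock: 14.08
position: [0.4673, -0.2486, 0.3289]
tool_rot: [0.0, 0.073, 0.997, 0.0]
contact_force: [0.6, 0.2, -0.2]
gripper_width: 0.0852
grasp_force: 0.0
```

```bash
python3 - <<'E'
from m import *
both(4)
E
```

```text
top board c [0.6656 0.0355] size [0.17  0.132] yaw -7.7 edge yaw -9.04 skew 1.34 lip over edge mm 36.0 corner max 38.9 c y' 0.1397 n pts 31 rear corner x -0.0969
scene board c [0.6701 0.0319] size [0.162 0.133] yaw -8.67 edge yaw -8.54 skew -0.13 lip over edge mm 28.7 corner max 30.6 c y' 0.131 n pts 33 rear corner x -0.1032
```

```bash
python3 - <<'E'
from m import *
z=np.load('scene4.npz'); z0=np.load('scene0.npz'); C=cam('scene')
for nm,(x,y,r) in dict(juicer=(.657,.208,.06),sieve=(.49,.23,.065),reamer=(.58,-.322,.035),bowl=(.415,-.297,.055)).items():
    for q in(z0,z):
        P=depthpts(C,q['d']); m=(q['d']>0)&(np.hypot(P[...,0]-x,P[...,1]-y)<r)&(P[...,2]>.232)&(P[...,2]<.35)
        print(nm,m.sum(),P[m].mean(0).round(3),P[m].max(0).round(3))
print(bot.observe()['contact_force']); print(bot.sign_off())
E
```

```text
juicer 1550 [0.66  0.209 0.253] [0.704 0.253 0.276]
juicer 1553 [0.66  0.209 0.253] [0.704 0.253 0.276]
sieve 890 [0.484 0.225 0.25 ] [0.552 0.271 0.266]
sieve 885 [0.484 0.225 0.25 ] [0.551 0.271 0.267]
reamer 650 [ 0.587 -0.314  0.29 ] [ 0.609 -0.298  0.346]
reamer 649 [ 0.587 -0.314  0.29 ] [ 0.608 -0.296  0.345]
bowl 842 [ 0.428 -0.283  0.275] [ 0.457 -0.254  0.314]
bowl 804 [ 0.431 -0.283  0.275] [ 0.469 -0.255  0.35 ]
[ 0.04534817 -0.22694115  0.53972517]
the job is handed in; nothing more can be done
None
```

The job is handed in: the board measured about 34 mm past the front edge (36 mm from the top view, about 32 mm corrected from the scene view) and square within about 1.5°, and the four bystanders showed no movement, though no verdict came back at hand-in.

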